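Refit the tongued cover on a printer's control box

ROBOT

A 7-joint arm with a two-finger parallel gripper is mounted at the origin on the work surface. World frame = base frame: x ahead of the robot, y to its left, z up, the work surface at z = 0. Lengths are in m, angles in rad, forces in N, time in s.
With the tool pointing down it reaches from about 0.4 to 0.85 m from the base axis. Payload 6.9 kg.
Tool frame: the origin (TCP) lies midway between the tips of the shut fingers; the grasp point (between the pads) lies behind it (ctrl.pinch_z is the z of the grasp point in the tool frame, in m); z points along the fingers, y is the line along which they close (so a half turn about z gives the same grasp; the last joint's range is limited). The gripper opens to 85 mm and grips with 20 to 120 N. Pads are 22 mm wide; open, the fingers measure 114 mm over their backs; the gripper's body (76 mm by 85 mm) begins 54 mm behind the grasp point. The pads swing forward as they close: fully open they stand 13 mm farther back than shut.
Start: joints at [1.399, 0.507, -0.238, 1.5, 0.126, 1.149, -0.155], TCP at [0.171, -0.601, 0.231] pointing down, gripper open.
Joint ranges: [-3.08, 3.08], [-0.24, 2.05], [-1.43, 1.35], [0, 2.5], [-1.52, 4.66], [0.17, 1.96], [-2.89, 2.89]. Speed limits (rad/s): [2.39, 2.39, 3.14, 3.14, 3.14, 3.14, 3.14].

INTERFACE

Orientations are given as a unit quaternion [w, x, y, z].
In Python, from station import ctrl, get_state, vision, ticket, models gives the robot as it stands. Calls block until the motion is done:
- ctrl.movep(position, orientation): joint-space move of the TCP to a pose.
- ctrl.movel(position, frame=None, max_speed=0.15): straight line of the TCP; frame=None keeps the orientation; max_speed is the mean speed in m/s.
- ctrl.set_joints(angles): joint-space move.
- ctrl.ungrasp() and ctrl.close_gripper(force=None): open the fingers fully, or close them until they stop; force is the grip in N (None keeps the last).
- ctrl.pause(seconds).
- ctrl.ik(position, orientation): joint angles nearest the present ones, or None.
- get_state(): the state.
- vision.grab_frame(name): name is "scene" or "top" or "wrist"; returns (picture, depth): 480x640x3 uint8, blue, green, red; 480x640 float32, m along the optical axis (not along the pixel's ray), 0 where there is no reading.
- vision.camera_info(name): a dict with "mtx" (3x3 intrinsics, pixels), "R" (3x3) and "t" (3): a world point X has camera coordinates R X + t; the wrist camera has in their place "hand_eye" (4x4, takes a point from camera to tool coordinates, whose origin is the TCP and whose axes are the flange's). Camera axes: x right, y down, z forward; pixel columns grow to the right and rows downward; lengths in m; the calibration is good to about 2 mm. The wrist camera is an equidistant fisheye: a pixel r from the principal point sees the ray r / f radians off the axis. A picture is of the moment at which its call begins: read the wrist's pose just before it. camera_info takes no time and is no camera call.
A pose or a line that the arm cannot do raises ctrl.Unreachable and nothing moves.
- ticket.close_job(): hands the job in; it is judged then, once.
Trained networks look in the newest picture that a camera, given by its name, has taken for a name from the list of things; names that differ only in an ending like _2 or _b are one class to them, and where a whole thing is asked for, a point or a joint stands for the part that bears it (a point fixed in the world has none). Each returns a list of dicts, best first, with "p" (0 to 1); they miss things now and then, are a little off and sometimes report something else, mostly with a low value. They report only what shows in the picture. A call takes as long as a camera call. They do not tell look-alikes from the thing itself.
- models.recognise(camera, target): "point" ([column, row] in pixels, amid what is visible of it).
- models.masks_of(camera, target): "mask" (480x640 bool, what is visible of it) and "point" ([column, row] in pixels, amid what is visible of it).
The state is a dict: "time": time; "qpos": joint angles; "qd": joint speeds; "tau": joint torques, N m; "tcp_pos": TCP position; "eef_rot": TCP orientation; "contact_force": force on the tool from outside, world axes, zero at the start; "wrist_torque": the same for the moment, N m; "width": finger opening in m; "gripper_force": force on a finger pad.
Only numpy, scipy, OpenCV 4.12 (cv2) and the standard library are available. Lean on these libraries where they do the work, as an engineer would, in place of code of your own. Each camera call takes 0.05 s, during which the arm holds its last target. There are 200 camera calls.

TASK

Close the open control box: take the longer cover, the one with a tongue on its edge, by its handle and put the tongue under the box's lip with the cover angled, its other end raised by some 15 to 25 degrees. Then, still holding it, lower the cover flat so that it lies inside the far rim, centred on the box with the tongue under the lip, and let go. Leave the shorter cover where it lies.

Things in the scene. Friction and masses are not known exactly. Their poses are not given: they have to be found in the camera images.
- long_cover: The cover to fit: loose grey plastic lid, 0.25 kg, flat on the table left or right of the box, handle up. 172 mm long (x) with its tongue: panel 130 mm wide (y), 6 mm thick, x -62 to 86 mm. Origin: middle of its length and width, on the underside; z up. Over the origin a black fin handle 14 mm thick (x), 70 mm long (y), z 6 to 45 mm. Tongue end -x faces the robot within 17 degrees at the start.
- tongue (a point): Middle of the long cover's tongue tip, on the underside: (-86, 0, 0) mm in the cover's frame, same axes. The tongue is narrower than the panel: 96 mm wide (y), 4 mm thick, sticking out 24 mm towards -x, undersides flush.
- control_box: Open steel box, fixed, 200 (x) by 160 mm (y), green board inside. Origin: centre of underside; z up; lip end -x faces the robot within 15 degrees. Cover rests level at z = 45 mm, on flanges 30 to 50 mm wide. Groove under the lip: back wall x = -94, lip edge x = -72 mm, 14 mm clear height at the edge, 10 at the back; lip top z = 64 mm. Far rim: inner face x = 94, top z = 57 mm. No side rims.
- short_cover: Bystander, leave alone: a loose lid of the same look and handle but only 110 mm long (x) by 130 mm wide (y), without a tongue, on the table at the other side of the box. Origin: centre of its underside, z up.
Things that resemble listed ones, but are neither listed nor needed, are in the scene too. Leave any red look-alike of the long_cover alone.

How it is judged:
By the outcome, as a careful person would: the job done as asked, in the order asked, and still so for the second after the job is handed in, with the robot touching nothing.
It also fails if it takes over 43 s, if anything falls off the work surface, if the arm or the gripper's body presses on something with over 40 N, if the wrist force passes 120 N, or if a joint passes its speed limit or range.

## Working session

There is one attempt and no reset: what is moved stays moved. The work goes in short steps, each a Python script; the robot and the scene stay as the last script left them, time stands still between calls to the robot, and variables do not carry over. Pictures are saved under pics/ and viewed, at most 10 in all, crops included, and the job is handed in when it is done.

```bash
ls; mkdir -p pics
python3 - <<'E'
from station import ctrl,get_state,vision,models
import cv2,numpy as np
s=get_state();print(s['time'],s['tcp_pos'],s['eef_rot'],s['width'],ctrl.pinch_z)
ims=[]
for c in ['top','scene']:
    im,d=vision.grab_frame(c);np.savez(f'/tmp/{c}.npz',im=im,d=d,**{k:np.array(v) for k,v in vision.camera_info(c).items()})
    cv2.imwrite(f'pics/{c}0.png',im)
    print(c,vision.camera_info(c))
    for t in ['long_cover','control_box','short_cover','tongue']:
        for i,r in enumerate(models.masks_of(c,t)):
            print(c,t,r['p'],r['point'],r['mask'].sum()); np.save(f'/tmp/{c}_{t}_{i}.npy',r['mask'])
E
```

```text
pics
0.0 [ 0.17118924 -0.60056943  0.23043097] [-8.85440542e-04  9.90364652e-01  1.38481234e-01 -1.39956596e-04] 0.08536872746929698 -0.0187
top {'mtx': array([[496.96007565,   0.        , 325.98062956],
       [  0.        , 496.96007565, 239.76508285],
       [  0.        ,   0.        ,   1.        ]]), 'R': array([[-0.04977517, -0.99875102, -0.00434057],
       [-0.97799749,  0.04962149, -0.20262926],
       [ 0.20259156, -0.00584084, -0.97924591]]), 't': array([0.00962059, 0.40930781, 1.09331042])}
top long_cover 0.87 [470.2, 206.4] 3672
top long_cover 0.56 [481.2, 316.9] 4255
top control_box 0.59 [308.7, 169.2] 6185
top short_cover 0.75 [196.3, 232.6] 2527
top tongue 0.77 [481.7, 317.3] 4225
top tongue 0.74 [470.7, 209.7] 3646
scene {'mtx': array([[435.23401085,   0.        , 328.63295401],
       [  0.        , 435.23401085, 239.88042703],
       [  0.        ,   0.        ,   1.        ]]), 'R': array([[-0.53573456,  0.84437002,  0.00526832],
       [ 0.65598523,  0.42012081, -0.62704217],
       [-0.53166894, -0.33247222, -0.7789675 ]]), 't': array([ 0.22154795, -0.24514972,  1.22849946])}
scene long_cover 0.67 [194.1, 204.7] 2612
scene long_cover 0.67 [261.7, 149.4] 1933
scene control_box 0.61 [296.2, 303.0] 8292
scene short_cover 0.58 [441.3, 329.4] 3265
scene tongue 0.74 [196.8, 204.2] 2638
scene tongue 0.57 [258.5, 151.7] 1873
```

View pics/top0.png

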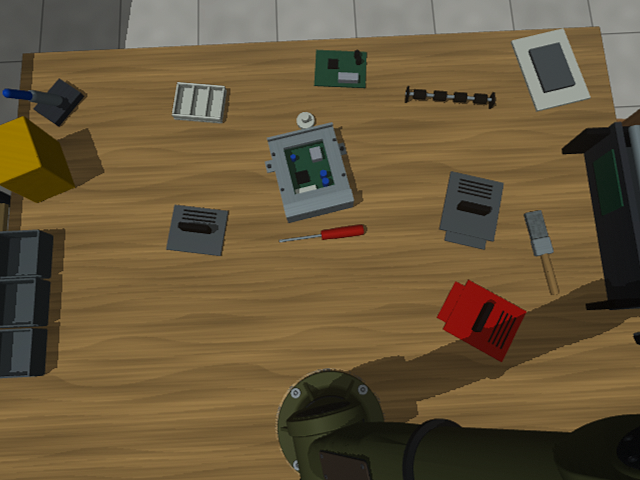

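View pics/scene0.png

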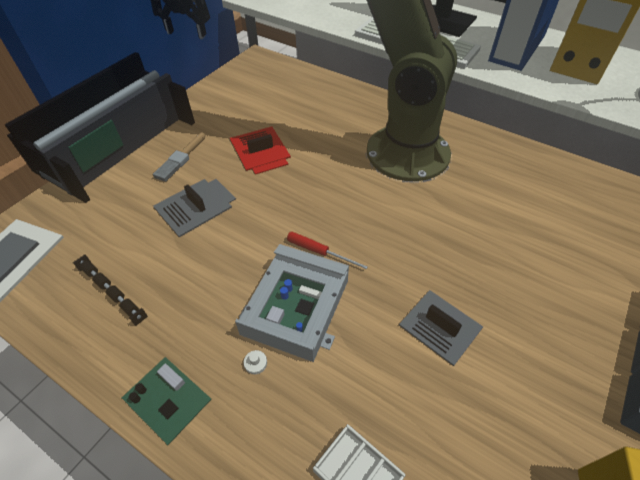

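The top view shows these candidates:
- **Grey lid with tongue, (470,206):** the tongue points at the robot near (467,243). It matches the long_cover.
- **Red lid, (481,317):** the look-alike, to be left alone.
- **Grey lid without tongue, (196,232):** the short_cover.

The box is at (308,169) with its lip at the lower end. Next I'll fit poses and confirm with a crop.

```bash
cat > h.py <<'E'
import numpy as np,cv2
from scipy.optimize import minimize
def prism(poly,z0,z1): return np.array([[x,y,z] for z in (z0,z1) for x,y in poly])/1000
def rect(x0,x1,y): return [(x0,-y),(x1,-y),(x1,y),(x0,y)]
COVER=[prism(rect(-62,86,65),0,6),prism(rect(-86,-62,48),0,4),prism(rect(-7,7,35),6,45)]
BOX=[prism(rect(-100,-72,80),0,64),prism(rect(-100,100,80),0,45),prism(rect(94,100,80),0,57)]
def pose(p):
    c,s=np.cos(p[2]),np.sin(p[2]);return np.array([[c,-s,0],[s,c,0],[0,0,1]]),np.array([p[0],p[1],0])
def sil(parts,p,cam,S=8):
    R,t=pose(p);m=np.zeros((480*S//2,640*S//2),np.uint8)
    for P in parts:
        X=(P@R.T+t)@cam['R'].T+cam['t'];u=X@cam['mtx'].T;u=u[:,:2]/u[:,2:]
        h=cv2.convexHull(np.round((u+.5)*S/2*16).astype(np.int32))
        cv2.fillConvexPoly(m,h,255,shift=4)
    return cv2.resize(m,(640,480),interpolation=cv2.INTER_AREA)/255.
def fit(parts,p0,obs):
    def f(p):
        return sum(1-np.minimum(a:=sil(parts,p,c),m).sum()/np.maximum(a,m).sum() for c,m in obs)
    best=None
    for dy in (-.15,0,.15):
        q=np.array(p0)+[0,0,dy]
        r=minimize(f,q,method='Nelder-Mead',options=dict(initial_simplex=np.array([q,q+[.02,0,0],q+[0,.02,0],q+[0,0,.15]]),xatol=1e-4,fatol=1e-5))
        if best is None or r.fun<best.fun: best=r
    return best.x,best.fun
def cloud(c,d):
    v,u=np.mgrid[:480,:640];K=c['mtx']
    X=np.stack([(u-K[0,2])/K[0,0]*d,(v-K[1,2])/K[1,1]*d,d],-1)
    return (X-c['t'])@c['R']
E
python3 - <<'E'
from h import *
D={c:dict(np.load(f'/tmp/{c}.npz')) for c in('top','scene')}
ms={'long_cover':{'top':0,'scene':0},'control_box':{'top':0,'scene':0}}
for t,parts in(('long_cover',COVER),('control_box',BOX)):
    M={c:np.load(f'/tmp/{c}_{t}_0.npy') for c in D}
    P=cloud(D['top'],D['top']['d'])[M['top']];P=P[P[:,2]>-.02]
    print(t,np.median(P,0),np.percentile(P[:,2],[2,25,50,75,98]))
    p0=[*np.median(P,0)[:2],0]
    for cs in(['top'],['scene'],['top','scene']):
        print(cs,*fit(parts,p0,[(D[c],M[c].astype(float)) for c in cs]))
    p,_=fit(parts,p0,[(D[c],M[c].astype(float)) for c in D])
    for c in D:
        m=(sil(parts,p,D[c])>.5).astype(np.uint8);k,_=cv2.findContours(m,0,1);cv2.drawContours(D[c]['im'],k,-1,(0,255,255),1)
a=D['top']['im'][100:270,250:530];b=D['scene']['im'][160:370,140:370]
a=cv2.resize(a,None,fx=2.8,fy=2.8);cv2.imwrite('pics/crop1.png',a)
E
```

```text
long_cover [ 0.46902792 -0.35688466  0.00493254] [-0.0003518   0.00324217  0.00493254  0.00669266  0.04458106]
['top'] [ 0.47292298 -0.35854182 -0.28586191] 0.02517589748136695
['scene'] [ 0.46739564 -0.36103587 -0.27623248] 0.03194425916614507
['top', 'scene'] [ 0.47023333 -0.3594505  -0.28498393] 0.11434139311749414
control_box [0.58210175 0.01933249 0.04255155] [0.00124063 0.01075174 0.04255155 0.04629414 0.06301048]
['top'] [0.57872141 0.01978702 0.19475054] 0.045767897461270746
['scene'] [0.57394143 0.01879641 0.19800998] 0.04096875324251792
['top', 'scene'] [0.57761269 0.01964262 0.19326287] 0.1004776597376037
```

View pics/crop1.png

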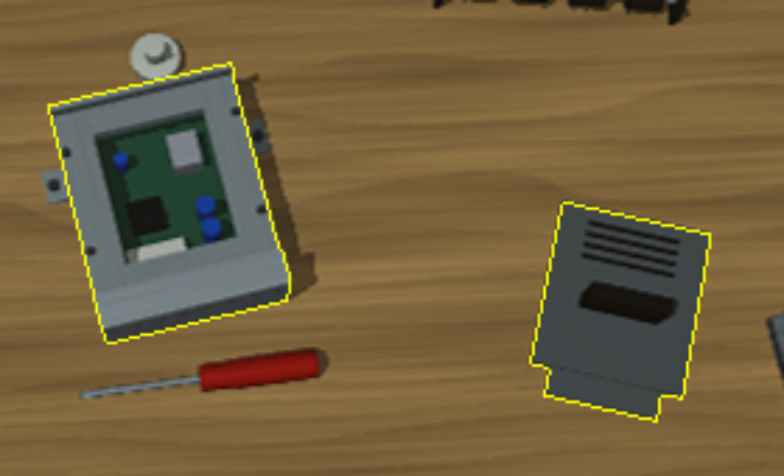

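Crop confirmed: the grey lid at crop (630,310), at the box's right and with its tongue towards the robot, is the long_cover. Both outlines fit, but the two cameras disagree by about 5 mm, so I'll hover over the lid and refine with the wrist camera.

```bash
cat >> h.py <<'E'
from scipy.spatial.transform import Rotation as Ro
def Rz(a): return Ro.from_euler('z',a).as_matrix()
def quat(R): return Ro.from_matrix(R).as_quat(scalar_first=True)
def Rq(q): return Ro.from_quat(q,scalar_first=True).as_matrix()
def tool_in_cover(sgn):   # columns: tool axes in cover frame
    return np.array([[0,sgn,0],[sgn,0,0],[0,0,-1]],float)
def cover_pose(p,z=0,tilt=0,): # rotation with +x end raised by tilt
    return Rz(p[2])@Ro.from_euler('y',-tilt).as_matrix()
E
python3 - <<'E'
from h import *
from station import ctrl,get_state,vision,models
print(vision.camera_info('wrist'))
C=[.470,-.3598,-.283];B=[.5765,.0193,.196]
G=np.array([0,0,.013])
for s in(1,-1):
    T=tool_in_cover(s)
    for n,p,z,ti in(('hov',C,.2,0),('grasp',C,0,0),('box20',B,.12,np.radians(20)),('box0',B,.045,0)):
        R=cover_pose(p,0,ti);q=ctrl.ik(np.array([p[0],p[1],z])+R@G,quat(R@T));print(s,n,None if q is None else np.round(q,2))
E
```

```text
{'mtx': array([[371.64829954,   0.        , 320.83252606],
       [  0.        , 371.64829954, 237.026339  ],
       [  0.        ,   0.        ,   1.        ]]), 'hand_eye': array([[ 1.20468098e-04, -9.58119997e-01, -2.86366995e-01,
         7.34738642e-02],
       [ 9.99999885e-01, -1.73516365e-05,  4.78731964e-04,
        -1.32278774e-03],
       [-4.63651604e-04, -2.86367020e-01,  9.58119885e-01,
        -1.43271460e-01],
       [ 0.00000000e+00,  0.00000000e+00,  0.00000000e+00,
         1.00000000e+00]])}
1 hov [ 0.95  0.5  -0.54  1.62  0.28  1.1   0.06]
1 grasp [ 0.84  0.72 -0.37  1.83  0.4   0.67 -0.05]
1 box20 [ 0.3   0.43 -0.48  2.1   0.5   0.34 -0.35]
1 box0 [ 0.35  0.7  -0.69  1.84  0.59  0.82 -0.45]
-1 hov [ 0.46  0.47  0.23  1.62 -0.12  1.06 -2.7 ]
-1 grasp [ 0.46  0.72  0.25  1.83 -0.29  0.63 -2.54]
-1 box20 [-0.07  0.4   0.03  2.11 -0.23  0.3  -2.78]
-1 box0 [-0.61  0.83  0.95  1.85 -0.85  0.93 -2.21]
```

```bash
cat >> h.py <<'E'
def wproj(X,info,pos,R):
    H=info['hand_eye'];x=((X-pos)@R-H[:3,3])@H[:3,:3]
    rho=np.linalg.norm(x[:,:2],axis=1);th=np.arctan2(rho,x[:,2])
    K=info['mtx'];return x[:,:2]/rho[:,None]*th[:,None]*K[0,0]+K[:2,2]
def dense(P,n=6):  # edges of an 8-corner prism, subdivided
    a,b=P[:4],P[4:];s=np.linspace(0,1,n)[:,None];o=[]
    for Q in(a,b):
        for i in range(4): o.append(Q[i]*(1-s)+Q[(i+1)%4]*s)
    return np.vstack(o)
def wsil(parts,p,info,pos,R,S=4):
    r,t=pose(p);t=t+[0,0,p[3] if len(p)>3 else 0];m=np.zeros((480*S,640*S),np.uint8)
    for P in parts:
        for j in range(1):
            u=wproj(dense(P)@r.T+t,info,pos,R)
            cv2.fillConvexPoly(m,cv2.convexHull(np.round((u+.5)*S*16).astype(np.int32)),255,shift=4)
    return cv2.resize(m,(640,480),interpolation=cv2.INTER_AREA)/255.
def wfit(parts,p0,m,info,pos,R):
    def f(p):
        a=wsil(parts,p,info,pos,R);return 1-np.minimum(a,m).sum()/np.maximum(a,m).sum()
    q=np.array(p0);r=minimize(f,q,method='Nelder-Mead',options=dict(initial_simplex=np.array([q,q+[.01,0,0],q+[0,.01,0],q+[0,0,.08]]),xatol=1e-4,fatol=1e-5))
    return r.x,r.fun
E
python3 - <<'E'
from h import *
from station import ctrl,get_state,vision,models
C=[.470,-.3598,-.283]
T=tool_in_cover(1);R=Rz(C[2])
ctrl.movep([C[0],C[1],.2],quat(R@T))
s=get_state();im,d=vision.grab_frame('wrist');info=vision.camera_info('wrist')
print(s['time'],s['tcp_pos'])
pos,Rt=np.array(s['tcp_pos']),Rq(s['eef_rot'])
for i,r in enumerate(models.masks_of('wrist','long_cover')):
    print(r['p'],r['point'],r['mask'].sum())
    if i==0:
        m=r['mask'].astype(float);p,f=wfit(COVER,C,m,info,pos,Rt);print(p,f)
        for q,col in((p,(0,255,255)),):
            k,_=cv2.findContours((wsil(COVER,q,info,pos,Rt)>.5).astype(np.uint8),0,1);cv2.drawContours(im,k,-1,col,1)
            u=wproj(dense(COVER[2])@pose(q)[0].T+pose(q)[1],info,pos,Rt);cv2.polylines(im,[cv2.convexHull(np.round(u).astype(np.int32))],True,col)
        k,_=cv2.findContours(r['mask'].astype(np.uint8),0,1);cv2.drawContours(im,k,-1,(255,0,255),1)
cv2.imwrite('pics/w1.png',im)
E
```

```text
1.9333 [ 0.46874185 -0.36174209  0.19989653]
0.9 [104.6, 263.6] 13074
[ 0.47   -0.3598 -0.283 ] 1.0
0.69 [326.0, 202.5] 23671
```

View pics/w1.png

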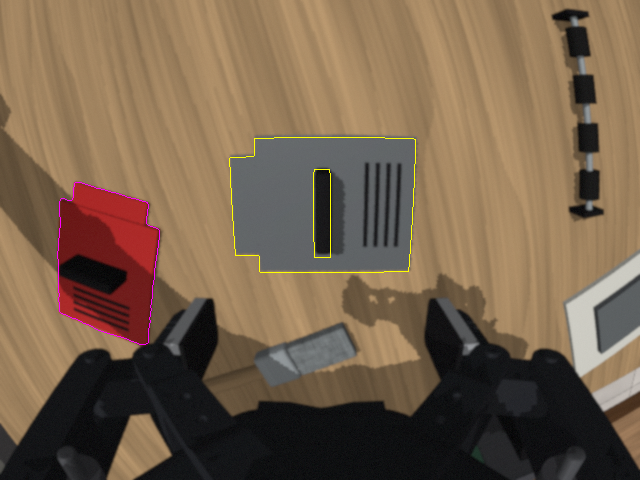

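The wrist view shows the grey lid at (325,205) inside the yellow outline of my estimate. The network's best hit at (105,263) is the red look-alike. I'll refit on the right mask, take a quick wrist look at the box, and come back.

Run:
```python
from h import *
from station import ctrl,get_state,vision,models
info=vision.camera_info('wrist');T=tool_in_cover(1)
def look(name,parts,p0,draw=None):
    s=get_state();im,d=vision.grab_frame('wrist');pos,Rt=np.array(s['tcp_pos']),Rq(s['eef_rot'])
    a=wsil(parts,p0,info,pos,Rt)
    rs=models.masks_of('wrist',name);print([(r['p'],r['point']) for r in rs])
    r=max(rs,key=lambda r:(r['mask']*a).sum())
    p,f=wfit(parts,p0,r['mask'].astype(float),info,pos,Rt);print(name,s['time'],pos,p,f)
    if draw:
        np.savez('/tmp/wb.npz',im=im,mask=r['mask'],d=d,pos=pos,R=Rt)
        for q,c in((p,(0,255,255)),(p0,(255,0,255))):
            for P in parts:
                u=wproj(dense(P)@pose(q)[0].T+pose(q)[1],info,pos,Rt);cv2.polylines(im,[np.round(u[len(u)//2:]).astype(np.int32)],True,c)
        cv2.imwrite(draw,im)
look('long_cover',COVER,[.470,-.3598,-.283])
B=[.5765,.0193,.196]
ctrl.movep([B[0],B[1],.27],quat(Rz(B[2])@T))
look('control_box',BOX,B,'pics/w2.png')
```

```text
[(0.94, [105.5, 260.8]), (0.68, [327.6, 203.1])]
long_cover 2.0333 [ 0.46881461 -0.36162495  0.19994018] [ 0.47105013 -0.35845212 -0.28250711] 0.012157413498612879
[(0.64, [320.4, 194.1])]
control_box 3.6167 [0.57656554 0.01721321 0.2695071 ] [0.57646284 0.02152246 0.19752597] 0.030535591939531037
```

View pics/w2.png

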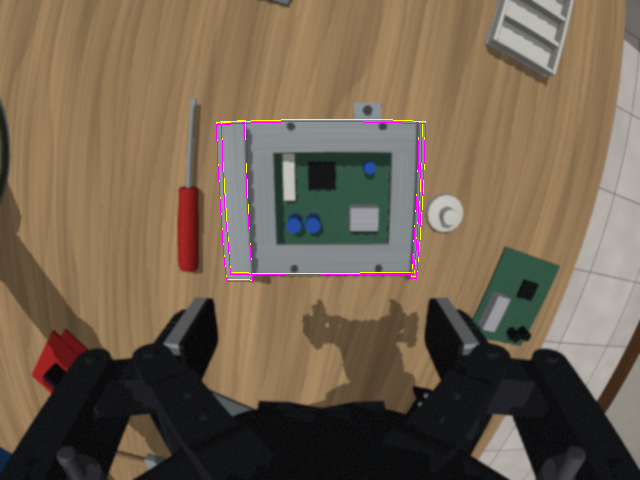

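The box outlines agree, so it's at about (.5765,.021) with yaw .197. Now the grasp.

Gripped. I'll lift, carry it tilted to above the box, and check in the pictures before inserting.

```bash
cat >> h.py <<'E'
TC=np.array([0,0,.0124])  # TCP in cover frame
def tip_pose(xt,zt,tilt,yt=0.):
    R=cover_pose(B,0,np.radians(tilt));t=np.array([B[0],B[1],0])+Rz(B[2])@np.array([xt,yt,zt])/1000
    return t+R@(np.array([.086,0,0])+TC), R@tool_in_cover(1)
def back(d,tilt,up=0,x=-86,z=46.5):
    a=np.radians(tilt);return tip_pose(x+d*np.cos(a),z+d*np.sin(a)+up,tilt)
E
python3 - <<'E'
from h import *
from station import ctrl,get_state,vision
R=Rz(C[2])@tool_in_cover(1)
ctrl.movel([C[0],C[1],.17],frame=quat(R),max_speed=.15)
p,Rt=back(40,18,70)
ctrl.movep(p,quat(Rt))
p,Rt=back(40,18,12);go(ctrl,get_state,p,Rt)
s=get_state();print(s['time'],s['tcp_pos']-p,np.abs(Rq(s['eef_rot'])-Rt).max(),s['width'],s['contact_force'],s['wrist_torque'])
a,_=vision.grab_frame('scene');w,_=vision.grab_frame('wrist')
cv2.imwrite('pics/ins0.png',np.hstack([cv2.resize(a[180:380,190:390],(400,400)),cv2.resize(w,(400,300))[:300] if 0 else cv2.resize(w[60:380,160:480],(400,400))]))
E
```

```text
10.5167 [0.00020189 0.00027968 0.00082367] 0.0016434919276688276 0.013003268627237245 [-0.11790789  0.31537857 -2.99669005] [-0.05553795  0.54911766  0.03918948]
```

View pics/ins0.png

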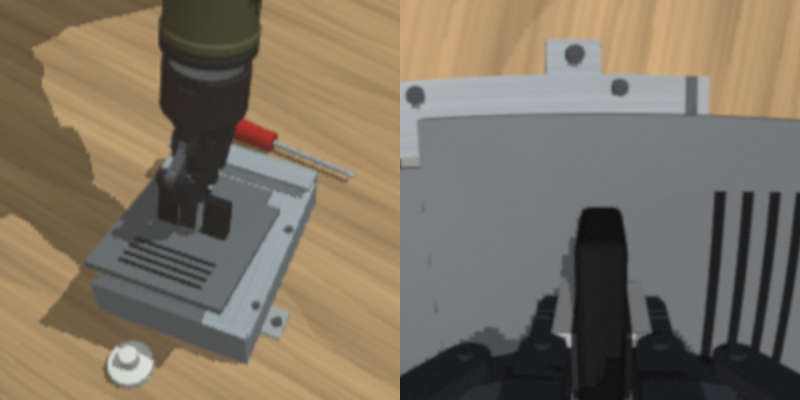

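The lid is held tilted over the box, with the tongue still above the lip edge. I'll overlay the predicted outlines to check how it sits in the hand.

Run:
```python
from h import *
from station import ctrl,get_state,vision
s=get_state();pos=np.array(s['tcp_pos']);Rt=Rq(s['eef_rot']);Rc=Rt@tool_in_cover(1).T;o=pos-Rc@TC
a,_=vision.grab_frame('scene');w,_=vision.grab_frame('wrist');i=vision.camera_info('scene');wi=vision.camera_info('wrist')
for P in COVER[:2]:
    X=dense(P)[24:]@Rc.T+o
    Y=X@i['R'].T+i['t'];u=Y@i['mtx'].T;u=u[:,:2]/u[:,2:]
    cv2.polylines(a,[np.round(u*16).astype(np.int32)],True,(0,255,255),1,shift=4)
    cv2.polylines(w,[np.round(wproj(X,wi,pos,Rt)*16).astype(np.int32)],True,(0,255,255),1,shift=4)
for P in BOX:
    X=dense(P)[24:]@Rz(B[2]).T+[B[0],B[1],0]
    Y=X@i['R'].T+i['t'];u=Y@i['mtx'].T;u=u[:,:2]/u[:,2:]
    cv2.polylines(a,[np.round(u*16).astype(np.int32)],True,(255,0,255),1,shift=4)
    cv2.polylines(w,[np.round(wproj(X,wi,pos,Rt)*16).astype(np.int32)],True,(255,0,255),1,shift=4)
cv2.imwrite('pics/ins1.png',np.hstack([cv2.resize(a[200:380,210:370],(400,450)),cv2.resize(w[20:340,130:490],(400,450))]))
```

```text
(no output)
```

View pics/ins1.png

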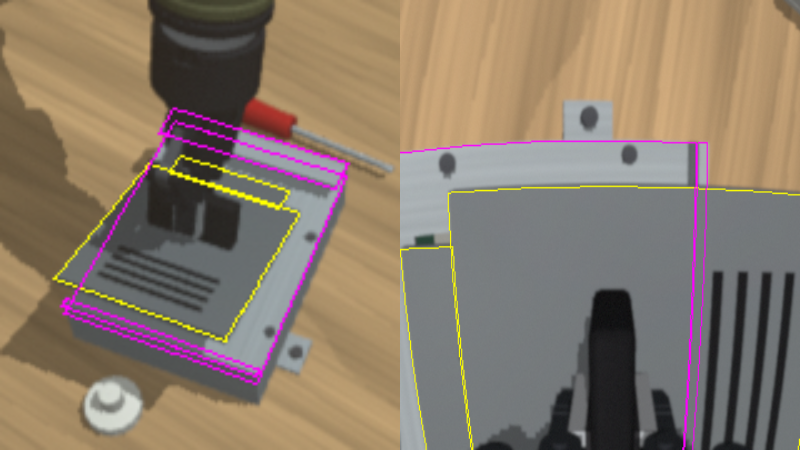

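The wrist overlay matches both the lid and the box. The scene camera only shows its known constant offset. Inserting the tongue along the lid's axis while watching force.

Run:
```python
from h import *
from station import ctrl,get_state,vision
p,Rt=back(40,18);go(ctrl,get_state,p,Rt)
f0=np.array(get_state()['contact_force'])
for d in(28,20,12,6,0):
    p,Rt=back(d,18);ctrl.movel(p,frame=quat(Rt),max_speed=.05)
    s=get_state();f=np.array(s['contact_force'])-f0
    print(d,round(s['time'],2),(Rz(B[2]).T@(s['tcp_pos']-p)*1000).round(1),f.round(1),s['width'])
    if np.linalg.norm(f)>15: print('stop');break
a,_=vision.grab_frame('scene');w,_=vision.grab_frame('wrist')
cv2.imwrite('pics/ins2.png',np.hstack([cv2.resize(a[200:380,210:370],(400,450)),cv2.resize(w[20:340,130:490],(400,450))]))
```

```text
28 11.62 [-0.4 -0.1 -0.1] [0.6 0.9 0. ] 0.01276635097035282
20 11.93 [-0.5 -0.  -0.2] [0.3 0.8 1. ] 0.013416028292998974
12 12.24 [-0.5 -0.  -0.2] [1.1 0.8 0.9] 0.0134288737951608
6 12.51 [-0.5 -0.1 -0.1] [-0.2  1.   0.5] 0.01323059886768435
0 12.78 [-0.5 -0.  -0.2] [-0.1  0.4 -0. ] 0.013092034901533293
```

View pics/ins2.png

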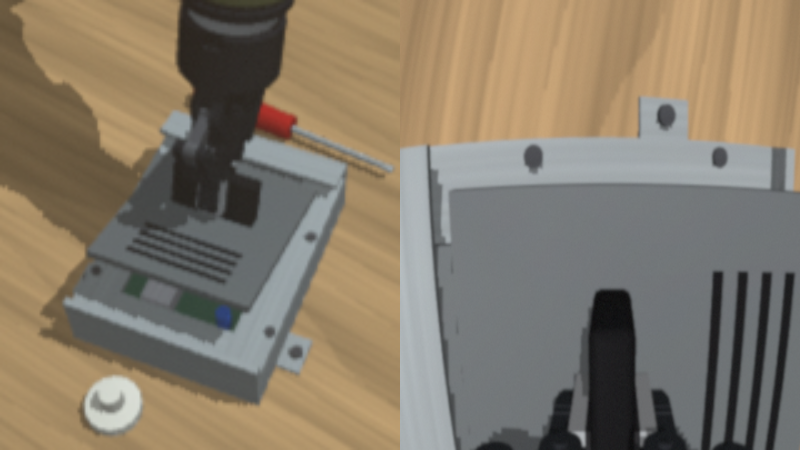

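The tongue has slid under the lip (wrist crop, around (440,260)) with no contact force. Now lowering about the tongue tip.

Run:
```python
from h import *
from station import ctrl,get_state,vision
ctrl.pause(.3);f0=np.array(get_state()['contact_force'])
ok=True
for t,z in((15,46.3),(12,46.1),(9,46),(6,45.9),(4,45.8),(2,45.7),(1,45.6),(0,45.5)):
    p,Rt=tip_pose(-86,z,t);ctrl.movel(p,frame=quat(Rt),max_speed=.05)
    s=get_state();f=np.array(s['contact_force'])-f0
    print(t,round(s['time'],2),(Rz(B[2]).T@(s['tcp_pos']-p)*1000).round(1),f.round(1),np.round(s['wrist_torque'],2),round(s['width'],4))
    if np.linalg.norm(f)>20: print('stop');ok=False;break
if ok: go(ctrl,get_state,p,Rt)
s=get_state();print((Rz(B[2]).T@(s['tcp_pos']-p)*1000).round(1),(np.array(s['contact_force'])-f0).round(1),s['time'])
a,_=vision.grab_frame('scene');w,_=vision.grab_frame('wrist')
cv2.imwrite('pics/low.png',np.hstack([cv2.resize(a[200:380,210:370],(400,450)),cv2.resize(w[20:340,130:490],(400,450))]))
```

```text
15 13.43 [0.9 0.1 0.1] [0.  1.1 0.1] [-0.07  0.46 -0.02] 0.0131
12 13.68 [ 0.5  0.  -0.1] [0.7 0.2 0.1] [-0.11  0.34 -0.02] 0.013
9 13.93 [ 0.4  0.1 -0. ] [-0.8  1.  -0.5] [-0.02  0.28  0.02] 0.0134
6 14.18 [ 0.4  0.1 -0. ] [ 0.2  0.1 -1. ] [-0.05  0.21 -0.04] 0.0133
4 14.43 [0.2 0.  0. ] [-0.6 -0.4  1.1] [-0.06  0.16 -0.01] 0.013
2 14.68 [ 0.2  0.  -0. ] [ 0.6  0.  -1.4] [ 0.01  0.03 -0.02] 0.0129
1 14.93 [-0.  0.  0.] [ 0.9 -0.3 -1.5] [0.02 0.07 0.01] 0.0132
0 15.18 [0.1 0.  0. ] [ 1.2 -0.1  0.3] [0.02 0.05 0.01] 0.013
[ 0.1  0.  -0. ] [0.5 0.5 0.3] 15.675
```

View pics/low.png

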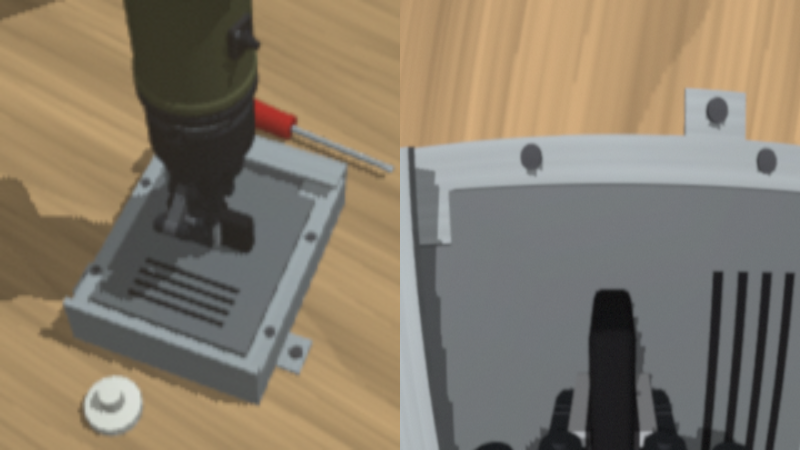

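The lid lies level inside the rims with the tongue under the lip. I'll ease it down to contact, release, retreat and check.

Run:
```python
from h import *
from station import ctrl,get_state,vision,models
f0=np.array(get_state()['contact_force'])
for k in range(1,7):
    p,Rt=tip_pose(-86,45.5-.5*k,0);ctrl.movel(p,frame=quat(Rt),max_speed=.02)
    f=np.array(get_state()['contact_force'])-f0;print(k,f.round(1))
    if f[2]>4: break
ctrl.ungrasp();ctrl.pause(.2)
s=get_state();print(s['time'],s['width'],s['contact_force'])
ctrl.movel(p+[0,0,.05],frame=quat(Rt),max_speed=.08)
ctrl.movel(np.array([B[0],B[1],.27]),frame=quat(Rt),max_speed=.15)
ctrl.pause(.3)
s=get_state();pos=np.array(s['tcp_pos']);R=Rq(s['eef_rot']);i=vision.camera_info('wrist')
a,_=vision.grab_frame('scene');w,_=vision.grab_frame('wrist')
ms=models.masks_of('wrist','long_cover');print(s['time'],[(m['p'],m['point']) for m in ms])
for P,c in[(P+[0,0,.045],(0,255,255)) for P in COVER]+[(P,(255,0,255)) for P in BOX]:
    X=dense(P)[24:]@Rz(B[2]).T+[B[0],B[1],0]
    cv2.polylines(w,[np.round(wproj(X,i,pos,R)*16).astype(np.int32)],True,c,1,shift=4)
cv2.imwrite('pics/end.png',np.hstack([cv2.resize(a[200:380,210:370],(320,360)),cv2.resize(w[90:300,190:460],(463,360))]))
```

```text
1 [-0.1 -0.7  0.7]
2 [-2.6 -0.7  7.3]
17.1667 0.08520354192951228 [-0.07386931  0.30362001 -0.47614797]
19.475 [(0.8, [330.1, 201.3]), (0.75, [54.4, 358.9])]
```

View pics/end.png

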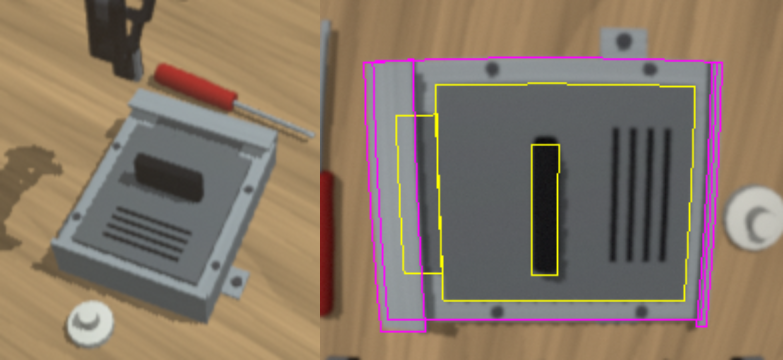

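The lid lies flat inside the far rim, matching the centred outline, with its tongue hidden under the lip and the gripper clear.

```bash
python3 -c "
from station import ticket;print(ticket.close_job())"
```

```text
the job is handed in; nothing more can be done
None
```

The long cover is on the control box: flat inside the far rim, centred to within a few mm in the last wrist picture, tongue under the lip, released, and handed in at about 19.5 s of the 43 s allowed.

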